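# Wind two chocolates from the cafe dispenser and serve them

### The arm

A 6-joint arm with a two-finger parallel gripper is mounted at the origin on the work surface. World frame = base frame: x ahead of the robot, y to its left, z up, the work surface at z = 0. Lengths are in m, angles in rad, forces in N, time in s.
With the tool pointing down it reaches from about 0.375 to 0.975 m from the base axis. Payload 3.8 kg.
Tool frame: the origin (TCP) lies at the very end of the fingers, on their centre line; the grasp point (between the pads) lies bot.hold_point_z behind it (bot.hold_point_z is the distance from the TCP to the grasp point, in m); z points along the fingers, y is the line along which they close (so a half turn about z gives the same grasp; the last joint's range is limited). The gripper opens to 85 mm and grips with 20 to 120 N. Pads are 22 mm wide; open, the fingers measure 114 mm over their backs; the gripper's body (76 mm by 85 mm) begins 54 mm behind the grasp point. The pads swing forward as they close: fully open they stand 13 mm farther back than shut.
Start: joints at [-1.185, 0.264, 1.604, -0, 1.274, -0.037], TCP at [0.277, -0.616, 0.231] pointing down, gripper open.
Joint ranges: [-2.63, 2.63], [-0.94, 2.18], [0.31, 2.57], [-1.31, 4.45], [0, 2.66], [-2.55, 2.55]. Speed limits (rad/s): [2.57, 2.57, 3.14, 3.14, 3.14, 3.14].

### API

Orientations are given as a rotation vector (axis times angle).
In Python, from workcell import bot gives the robot as it stands.
- The arm moves only by the shell command python3 jog.py 'ROWS' [OPENING] [FORCE]. ROWS is a JSON list of rows, 1 to 5 of them, each an object with the fields d (a list: dx, dy, dz in m), spin (a turn about the tool's z in rad); a field left out counts as zero; each row shifts and turns the commanded pose from where the row before left it, along the tool's axes as they then stand; what a row does not reach is not made up. A row lasts 1/8 s, in which the tool goes at most 0.0625 m and 0.188 rad, less where a joint would pass 70% of its speed; a pose out of reach is approached as far as the arm can. OPENING is the opening from 0.0 (shut) to 1.0 (fully open), set as the command begins (- or left out keeps the last). The fingers move at their own pace and stop on an object; FORCE is the grip in N (left out, the last holds). Time passes only in rows, so rows that do not move let the fingers close. It prints the time, the measured TCP pose, the force, the opening and the grip force at its end. Input that does not fit is refused with a message, and nothing moves.
- bot.read_state(): the state, without advancing time (a new reading comes with each control period).
- bot.read_camera(name): name is "scene" or "top"; returns the picture (384x512x3 uint8, red, green, blue); there is no depth.
- bot.camera_info(name): a dict with "intrinsics" (3x3 intrinsics, pixels), "extrinsics" (4x4, takes a point from camera to world coordinates). Camera axes: x right, y down, z forward; pixel columns grow to the right and rows downward; lengths in m; the calibration is good to about 2 mm. A picture is of the moment at which its call begins. camera_info takes no time and is no camera call.
- bot.finish_job(): hands the job in; it is judged then, once.
The state is a dict: "time": time; "q": joint angles; "joint_vel": joint speeds; "joint_torque": joint torques, N m; "tool_pos": TCP position; "tcp_rot": TCP orientation; "wrist_force": force on the tool from outside, world axes, zero at the start; "torque": the same for the moment, N m; "width": opening from 0.0 (shut) to 1.0 (fully open); "grip_force": force on a finger pad.
Only numpy, scipy, OpenCV 4.12 (cv2) and the standard library are available. Lean on these libraries where they do the work, as an engineer would, in place of code of your own. Each camera call takes 0.05 s, during which the arm holds its last target. There are 200 camera calls.

### The job

Stand the blue cup on the round grey mark under the dispenser's spout, let go of it, and wind the crank clockwise by its two orange handles, whichever is free of the guard, until both gold chocolates have dropped into the cup. Then take the cup out and stand it upright in the middle of the round dark wooden board, with both chocolates in it, and let go. Do not touch the chocolates, and leave the tumbler, sugar jar and pepper mill where they are.

Things in the scene. Friction and masses are not known exactly. Their poses are not given: they have to be found in the camera images.
- dispenser: Fixed counter-top chocolate dispenser. Origin: on the table, centre of the flush round grey cup mark (72 mm across); z up; +x runs from the mark into the machine, away from the robot (yaw within 0.15 rad). White cabinet, 72 mm high, from x = 42 to 210, y = -165 to 40 mm. The crank drives a red pusher in the channel 45 mm towards the spout per turn, pushing the chocolates off it.
- spout (a point): Centre of the feed channel's front floor edge, 12 mm in +x from the mark's centre, 78 mm above the table (underside 72). The clear channel, 42 mm wide, runs back from here along +x; walls 98, cover 101 mm high (cover begins 24 mm behind the edge). Chocolates fall here, onto the mark. It blocks a gripper pointing down over the mark; tilted 40 degrees, coming along +x, it clears.
- housing_top (a point): Centre of the top of the wooden gear housing that carries the crank: 130 by 130 mm, its top 120 mm above the table, to the right (-y) of the channel. Two guard posts stand behind it.
- crank (a joint): Angle in rad of the two-handled crank, grows clockwise seen from above (winding). Starts between -1.5 and -0.3; stop at 13.2 (no need to reach it). Stays where left (friction 0.12 N m). At 0 handle a points along the dispenser's -x and b along +x; at q both have turned clockwise by q. The first chocolate drops at about 6.2, the second at about 10.4 rad.
- crank_axis (a point): On the upright crank axis (fixed), at the height of the handles' middle, 160 mm above the table.
- handle_a (a point): Middle of handle a: an upright orange round grip, 20 mm across, 138 to 178 mm above the table, that turns freely on its pin, 50 mm from the crank axis. Steel arm below it: top at 138 mm. It starts in front.
- handle_b (a point): Middle of handle b, the same, oppopoint handle a. A handle can be held only while it is out from under the guard, in the half turn on the robot's side; then change to the other.
- guard_edge (a point): Middle of the front edge (red strip, along the dispenser's y) of the clear fixed guard plate over the rear half of the crank, 30 mm behind the axis (+x); the plate is 150 mm wide, reaches 75 mm back, underside at 186, top at 190 mm above the table. Fingers cannot pass it.
- cup: Blue ceramic cup without handle, 58 mm outside diameter at the foot, 62 mm at the rim, 60 mm high, wall 4 mm, about 0.18 kg, loose. Origin: centre of its underside, z up.
- cup_middle (a point): Centre of the cup, 30 mm above its underside.
- choc_a: Front chocolate: gold disc 30 mm across, 12 mm thick, 20 g, lying flat in the channel. Origin: its centre.
- choc_b: Rear chocolate, same as the front one, behind it (further along the dispenser's +x).
- board: Round dark wooden serving board, 140 mm across, 10 mm thick, fixed. Origin: centre of its underside.
- board_top (a point): Centre of the board's top side, 10 mm above the table.
- tumbler: Empty clear glass tumbler, 68 mm across, 90 mm high, loose; to be left alone. Origin: centre of its underside.
- sugar_jar: White jar with steel lid, 60 mm across, 95 mm high, loose; to be left alone. Origin: centre of its underside.
- pepper_mill: Wooden pepper mill, 48 mm across, 115 mm high, loose; to be left alone. Origin: centre of its underside.

How it is judged:
On the way, in this order (a step that is already met when the one before it is completed fails the run):
1. the cup stands on the mark under the spout, upright and let go (horizontal distance between cup and dispenser below 0.02 m and contact force between the fingers and cup below 0.05 N and angle between cup's own z axis and vertical below 0.12 rad and height (world z) of cup below 0.006 m), for 0.2 s.
2. the crank has been wound and the first chocolate lies in the cup on the mark (horizontal distance between cup and dispenser below 0.03 m and distance between choc_a and cup_middle below 0.034 m and value of joint crank above 4.5 rad), for 0.1 s.
3. the crank has been wound on and both chocolates lie in the cup on the mark (horizontal distance between cup and dispenser below 0.03 m and distance between each of choc_a, choc_b and cup_middle below 0.034 m and value of joint crank above 8.5 rad), for 0.1 s.
At the end, for the whole second after the job is handed in: The cup stands upright (within 7 degrees) and at rest on the board, its centre within 30 mm of the board's, with both chocolates in it (horizontal distance between cup and board_top below 0.03 m and z of cup in the frame of board_top between -0.005 and 0.005 m and angle between cup's own z axis and vertical below 0.12 rad and distance between each of choc_a, choc_b and cup_middle below 0.034 m and linear speed of cup below 0.02 m/s); the robot touches nothing.
It fails at once if a tumbler was shifted or knocked (more than 25 mm) (distance of tumbler from where it was at the start of the episode above 0.025 m).
It fails at once if a sugar jar was shifted or knocked (more than 25 mm) (distance of sugar_jar from where it was at the start of the episode above 0.025 m).
It fails at once if a pepper mill was shifted or knocked (more than 25 mm) (distance of pepper_mill from where it was at the start of the episode above 0.025 m).
It fails at once if a chocolate was touched by the gripper (contact force between the fingers and choc_a above 0.3 N).
It fails at once if a chocolate was touched by the gripper (contact force between the fingers and choc_b above 0.3 N).
It also fails if it takes over 72 s, if anything falls off the work surface, if the arm or the gripper's body presses on something with over 40 N, if the wrist force passes 120 N, or if a joint passes its speed limit or range.

## Working session

There is one attempt and no reset: what is moved stays moved. The work goes in short steps, Python scripts to look and compute and a shell command to move; the robot and the scene stay as the last step left them, time stands still between calls to the robot, and variables do not carry over. Pictures are saved under pics/ and viewed, at most 10 in all, crops included, and the job is handed in when it is done.

```bash
ls; mkdir -p pics; python3 - <<'E'
from workcell import bot
import cv2,numpy as np
for n in("scene","top"):
    im=bot.read_camera(n); cv2.imwrite(f"pics/{n}0.png",im[:,:,::-1]); i=bot.camera_info(n); print(n,np.round(i["intrinsics"],1).tolist(),np.round(i["extrinsics"],3).tolist())
a=[cv2.resize(cv2.imread(f"pics/{n}0.png"),None,fx=1.5,fy=1.5) for n in("scene","top")]
for n,x in zip(("scene","top"),a): cv2.imwrite(f"pics/{n}0b.png",x)
print(bot.hold_point_z,bot.read_state())
E
```

```text
jog.py
pics
workcell.py
scene [[357.5, 0.0, 261.7], [0.0, 357.5, 201.0], [0.0, 0.0, 1.0]] [[0.801, 0.457, -0.386, 0.891], [0.599, -0.621, 0.506, -0.444], [-0.008, -0.637, -0.771, 0.779], [0.0, 0.0, 0.0, 1.0]]
top [[433.5, 0.0, 260.4], [0.0, 433.5, 189.8], [0.0, 0.0, 1.0]] [[-0.003, -0.988, 0.154, 0.395], [-1.0, 0.002, -0.002, -0.006], [0.001, -0.154, -0.988, 1.218], [0.0, 0.0, 0.0, 1.0]]
0.0187 {'time': 0.1, 'q': array([-1.18492429e+00,  2.64708081e-01,  1.60528531e+00, -4.05518354e-05,
        1.27372302e+00, -3.68910514e-02]), 'joint_vel': array([ 0.00211531,  0.00035395, -0.00230509, -0.00054032,  0.00063386,
        0.00077328]), 'joint_torque': array([ 4.90819366e-04, -5.16707003e+01, -3.68590808e+01, -1.81328659e-05,
        6.35131204e-03,  1.32575732e-06]), 'tool_pos': array([ 0.27667087, -0.61493379,  0.23004029]), 'tcp_rot': array([-3.06962467e+00, -6.58721225e-01,  6.38691005e-04]), 'wrist_force': array([-0.43525294, -0.25640716,  0.53198788]), 'torque': array([0.04683419, 0.00751461, 0.00318806]), 'grip_force': 0.0, 'width': 0.9976069550280484}
```
View pics/scene0b.png

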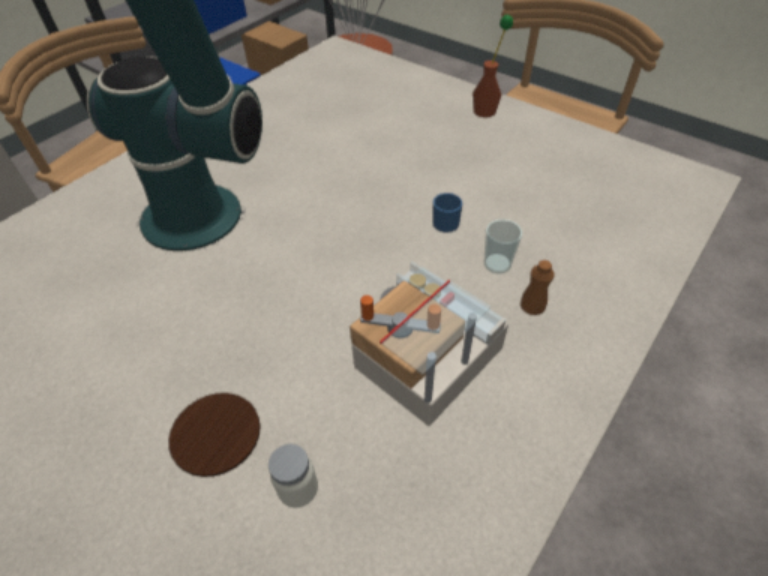

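View pics/top0b.png

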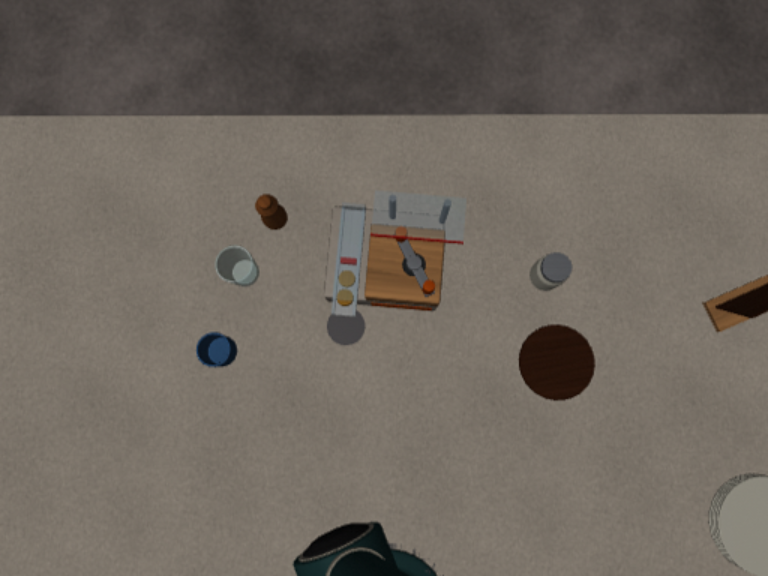

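The scene view (1.5×) shows the cup at (447,212), tumbler (502,247), mill (537,288), board (215,433), jar (292,475), and handle a at (367,307). In the top view the cup is at (216,349), the mark at (346,327), handle a at (429,286), the axis at (414,264), the red strip from (371,235) to (462,242), and the board at (557,362). Next I'll fit silhouettes in both views.

```bash
cat > h.py <<'E'
from workcell import bot
import cv2,numpy as np
from scipy.optimize import least_squares
I={n:bot.camera_info(n) for n in("scene","top")}
def proj(n,P):
    E=np.linalg.inv(I[n]["extrinsics"]);p=(np.atleast_2d(P)@E[:3,:3].T+E[:3,3])@np.array(I[n]["intrinsics"]).T
    return p[:,:2]/p[:,2:]
def ray(n,uv,z):
    K=np.array(I[n]["intrinsics"]);E=np.array(I[n]["extrinsics"])
    d=E[:3,:3]@np.linalg.solve(K,[uv[0],uv[1],1]);return E[:3,3]+d*(z-E[2,3])/d[2]
def tri(uvs): # {cam:uv}
    f=lambda P:np.concatenate([proj(n,P)[0]-uv for n,uv in uvs.items()])
    r=least_squares(f,[.5,0,.1]);return r.x,np.abs(r.fun).max()
def blob(im,cond,c,R=30):
    m=np.zeros(im.shape[:2],np.uint8);x,y=map(int,c);hsv=cv2.cvtColor(im,cv2.COLOR_RGB2HSV).astype(int)
    w=cond(hsv);m[y-R:y+R,x-R:x+R]=w[y-R:y+R,x-R:x+R]
    k,l,s,_=cv2.connectedComponentsWithStats(m);j=1+s[1:,4].argmax();x,y,w,h,_=s[j];return np.array([x-.5,y-.5,x+w-.5,y+h-.5]),s[j,4]
def cyl(x,y,z,r0,r1,h):
    t=np.linspace(0,6.283,60);c,s,o=np.cos(t),np.sin(t),0*t
    return np.r_[np.c_[x+r0*c,y+r0*s,o+z],np.c_[x+r1*c,y+r1*s,o+z+h]]
def fit(bb,r0,r1,h,x0=(.5,0,.05)):
    def f(p):
        o=[]
        for n,b in bb.items(): q=proj(n,cyl(*p,r0,r1,h));o+=list(np.r_[q.min(0),q.max(0)]-b)
        return o
    r=least_squares(f,x0);return r.x.round(4),np.round(r.fun,1)
CUP=lambda v:(v[...,0]>100)&(v[...,0]<130)&(v[...,1]>110)
ORG=lambda v:((v[...,0]<13))&(v[...,1]>190)&(v[...,2]>120)
BRD=lambda v:(v[...,2]<75)&(v[...,1]>90)&((v[...,0]<20)|(v[...,0]>165))
E
python3 - <<'E'
from h import *
S,T=[cv2.imread(f"pics/{n}0.png")[:,:,::-1].copy() for n in("scene","top")]
for nm,c,s,t,g,R in(("cup",CUP,(298,142),(144,233),(.029,.031,.06),25),("ha",ORG,(245,205),(286,191),(.01,.01,.04),12),("board",BRD,(143,289),(371,241),(.07,.07,.01),40)):
    b1,a1=blob(S,c,s,R);b2,a2=blob(T,c,t,R);print(nm,b1,a1,b2,a2,*fit({"scene":b1,"top":b2},*g))
for p in((371,235),(462,242)):print(ray("top",np.array(p)/1.5,.19))
print("axis",ray("top",(276,176),.138))
print("mark front",ray("top",(346/1.5,327/1.5),0))
print("tumbler,mill,jar",*[ray("top",np.array(p)/1.5,0).round(3) for p in((244,272),(276,216),(549,277))])
cv2.imwrite("pics/z.png",np.hstack([cv2.resize(T[125:235,205:320,::-1],None,fx=5,fy=5,interpolation=cv2.INTER_CUBIC)]))
E
```

```text
cup [289.5 129.5 306.5 153.5] 324 [130.5 221.5 156.5 243.5] 460 [ 0.4604  0.3104 -0.0037] [-1.6 -1.4  1.8  1.8 -0.9 -0.5  0.8  0.8]
ha [242.5 202.5 245.5 203.5] 3 [281.5 186.5 289.5 193.5] 37 [ 0.5564 -0.0692  0.1443] [-3.1 -8.4  3.8  9.  -0.7 -1.3  0.4  2.2]
board [113.5 262.5 172.5 316.5] 2395 [345.5 216.5 395.5 266.5] 1961 [ 0.437  -0.3128 -0.0032] [-1.6 -1.3  1.3  1.9 -1.2 -0.2 -0.1  0.5]
[0.63607931 0.02349562 0.19      ]
[ 0.62413484 -0.12364183  0.19      ]
axis [ 0.5979352  -0.04773076  0.138     ]
mark front [0.50397209 0.07558624 0.        ]
tumbler,mill,jar [0.609 0.27  0.   ] [0.719 0.212 0.   ] [ 0.598 -0.309  0.   ]
```

View pics/z.png

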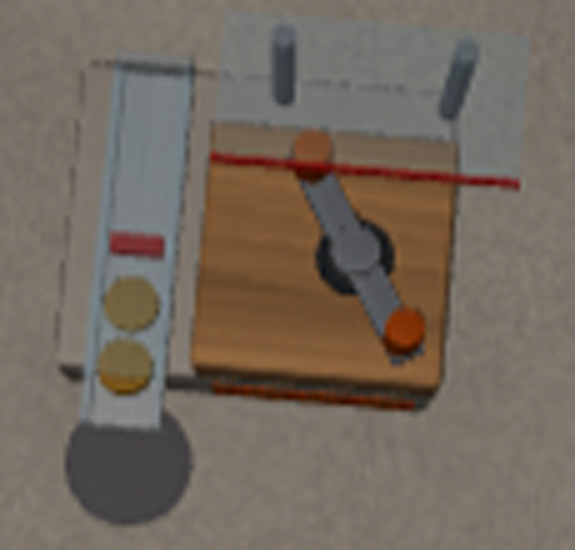

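The zoom shows the mark circle centred at crop (128,461), the strip from (210,157) to (520,185), the handle a top at (404,328), and the axis at about (355,250). The jog only allows turns about the tool's z, so the 40° tilt isn't possible. I'll grip the cup high near the rim, with the fingers closing along dispenser y. That keeps the gripper's body above the spout.

```bash
cat >> h.py <<'E'
from scipy.spatial.transform import Rotation as Ro
def go(P,yaw=None):
    s=bot.read_state();R=Ro.from_rotvec(s["tcp_rot"]).as_matrix();y=R[:,1]
    print("t",s["time"],"tool d",(R.T@(np.array(P)-s["tool_pos"])).round(4),"yaw_y",np.arctan2(y[1],y[0]).round(4))
E
python3 - <<'E'
from h import *
S,T=[cv2.imread(f"pics/{n}0.png")[:,:,::-1].copy() for n in("scene","top")]
c=lambda x,y:(205+(x+.5)/5-.5,125+(y+.5)/5-.5)
A,B=[ray("top",c(*p),.19) for p in((210,157),(520,185))]
d=(A-B)/np.linalg.norm(A-B);yaw=np.arctan2(-d[0],d[1]);ex=np.array([np.cos(yaw),np.sin(yaw),0]);print("yaw",yaw,"len",np.linalg.norm(A-B))
ax=(A+B)/2-.03*ex;print("axis from strip",ax)
m=ray("top",c(128,461),0);print("mark",m)
# second view: strip ends and mark
s1,s2=np.array((450,281))/1.5,np.array((381,342))/1.5
print("tri strip",tri({"top":c(210,157),"scene":s1}),tri({"top":c(520,185),"scene":s2}))
O2=lambda v:(v[...,0]<14)&(v[...,1]>150)&(v[...,2]>90)
b1,a1=blob(S,O2,(245,205),12);b2,a2=blob(T,ORG,(286,191),12);print(b1,a1,b2,a2);f=fit({"scene":b1,"top":b2},.01,.01,.04);print("ha",*f)
ht=ray("top",c(404,328),.178);print("ha top",ht)
for a in (ax,np.array([.598,-.0477,0])):
  r=(ht-a)[:2];print(np.linalg.norm(r), "q", -(np.arctan2(r[1],r[0])-np.arctan2(-ex[1],-ex[0])))
R=np.c_[ex,[-ex[1],ex[0],0],[0,0,1]];print("axis in disp",R.T@(ax-m))
E
```

```text
yaw -0.09463336380702234 len 0.15104011638303758
axis from strip [ 0.6007405  -0.04706708  0.19      ]
mark [0.50736123 0.07692689 0.        ]
tri strip (array([0.63888595, 0.02570748, 0.18684803]), np.float64(0.18593918822762134)) (array([ 0.62471445, -0.12398732,  0.18962481]), np.float64(0.5463219649657844))
[240.5 196.5 248.5 212.5] 102 [281.5 186.5 289.5 193.5] 37
ha [ 0.5577 -0.0698  0.1415] [-0.8 -1.1  1.1  1.2 -0.5 -1.6  0.6  1.9]
ha top [ 0.5552918 -0.068734   0.178    ]
0.05034917724593665 q 5.743690212820557
0.04760692459913291 q 5.730918327872919
axis in disp [ 0.10467792 -0.11461556  0.19      ]
```

```bash
python3 jog.py '[{"spin":0.172},{"spin":0.172},{"spin":0.172},{}]' 1.0 40; python3 -c "
from h import *
go([.4604,.3104,.15])"
```

```text
time: 0.6
tool_pos: [0.2768, -0.6152, 0.2306]
tcp_rot: [-3.137, 0.143, 0.001]
wrist_force: [-1.0, -0.6, 0.2]
width: 0.995
grip_force: 0.0
t 0.6 tool d [ 0.0984 -0.9384  0.0816] yaw_y -1.6621
```

```bash
for k in 1; do :; done
python3 jog.py '[{"d":[0.015,-0.047,0]},{"d":[0.015,-0.047,0]},{"d":[0.01,-0.047,0]},{"d":[0.01,-0.047,0]},{"d":[0.01,-0.047,0]}]' >/dev/null
python3 jog.py '[{"d":[0.005,-0.047,0]},{"d":[0.005,-0.047,0]},{"d":[0.005,-0.047,0]},{"d":[0.005,-0.047,0]},{"d":[0.005,-0.047,0]}]' >/dev/null
python3 jog.py '[{"d":[0.002,-0.047,0]},{"d":[0.002,-0.047,0]},{"d":[0.002,-0.047,0]},{"d":[0.002,-0.047,0]},{"d":[0.002,-0.047,0]}]' >/dev/null
python3 jog.py '[{"d":[0,-0.047,0.02]},{"d":[0,-0.047,0.02]},{"d":[0,-0.047,0.02]},{"d":[0,-0.047,0.02]},{}]'
python3 -c "
from h import *
go([.4604,.3104,.028])"
```

```text
time: 3.1
tool_pos: [0.4532, 0.2667, 0.1491]
tcp_rot: [3.137, -0.135, -0.005]
wrist_force: [-0.8, -1.0, -0.8]
width: 0.999
grip_force: 0.0
t 3.1 tool d [ 0.0038 -0.0444  0.121 ] yaw_y -1.657
```

```bash
python3 jog.py '[{"d":[0.004,-0.0445,0]},{"d":[0,0,0.04]},{"d":[0,0,0.04]},{"d":[0,0,0.04]},{}]' 
python3 jog.py '[{},{},{},{},{}]' 0 40
python3 -c "
from h import *
go([.4604,.3104,.028])"
```

```text
time: 3.72
tool_pos: [0.4599, 0.3059, 0.0283]
tcp_rot: [3.134, -0.144, -0.01]
wrist_force: [-0.1, -0.7, -0.6]
width: 1.002
grip_force: 0.0
time: 4.35
tool_pos: [0.4647, 0.3094, 0.0341]
tcp_rot: [-3.136, 0.145, -0.006]
wrist_force: [-0.8, -3.1, 7.2]
width: 0.71
grip_force: 44.2
t 4.35 tool d [-0.0044 -0.0006  0.006 ] yaw_y -1.6635
```

```bash
python3 jog.py '[{"d":[0,0,-0.03]},{"d":[0,0,-0.03]},{},{}]' 
python3 - <<'E'
from h import *
S,T=[bot.read_camera(n) for n in("scene","top")]
cv2.imwrite("pics/g.png",np.hstack([cv2.resize(S[90:190,220:340,::-1],None,fx=3,fy=3),cv2.resize(T[180:280,90:210,::-1],None,fx=3,fy=3)]))
ex=np.array([np.cos(-.093),np.sin(-.093),0])
go(np.array([.507,.077,.085])-.085*ex); go(np.array([.507,.077,.035])-.006*ex)
E
```

```text
time: 4.85
tool_pos: [0.4623, 0.3085, 0.0908]
tcp_rot: [3.138, -0.146, -0.001]
wrist_force: [-0.8, 0.2, -1.1]
width: 0.714
grip_force: 44.5
t 4.95 tool d [-0.0183  0.2258  0.0051] yaw_y -1.664
t 4.95 tool d [0.0608 0.2257 0.0549] yaw_y -1.664
```

View pics/g.png

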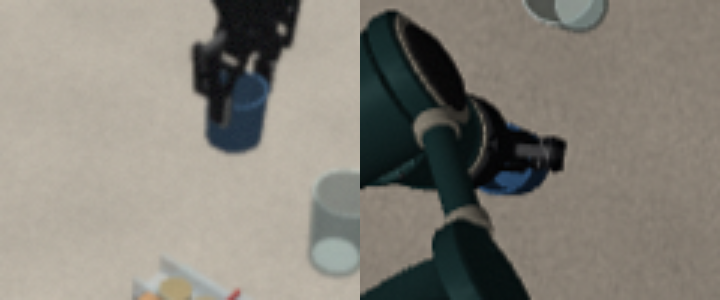

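The cup is held upright by its upper half. I'll carry it to in front of the spout.

```bash
python3 jog.py '[{"d":[-0.018,0.045,0]},{"d":[0,0.045,0]},{"d":[0,0.045,0]},{"d":[0,0.045,0]},{"d":[0,0.0458,0]}]' >/dev/null
python3 jog.py '[{},{"d":[0,0,0.025]},{"d":[0,0,0.025]},{},{}]'
python3 - <<'E'
from h import *
S=bot.read_camera("scene")
cv2.imwrite("pics/g2.png",cv2.resize(S[120:250,200:350,::-1],None,fx=4,fy=4,interpolation=cv2.INTER_CUBIC))
b,a=blob(S,CUP,proj("scene",[.423,.085,.03])[0],25);print(b,a,"bottom z:",[(z,proj("scene",cyl(.4225,.085,z,.029,.031,.06))[:,1].max().round(1)) for z in(0,.005,.01)])
ex=np.array([np.cos(-.093),np.sin(-.093),0])
go(np.array([.507,.077,.035])-.006*ex)
E
```

```text
time: 6.2
tool_pos: [0.424, 0.0861, 0.0414]
tcp_rot: [-3.138, 0.145, 0.0]
wrist_force: [0.9, 0.2, -2.0]
width: 0.71
grip_force: 44.9
[235.5 161.5 253.5 188.5] 290 bottom z: [(0, np.float64(192.5)), (0.005, np.float64(191.3)), (0.01, np.float64(190.2))]
t 6.25 tool d [0.0769 0.0014 0.007 ] yaw_y -1.6634
```

View pics/g2.png

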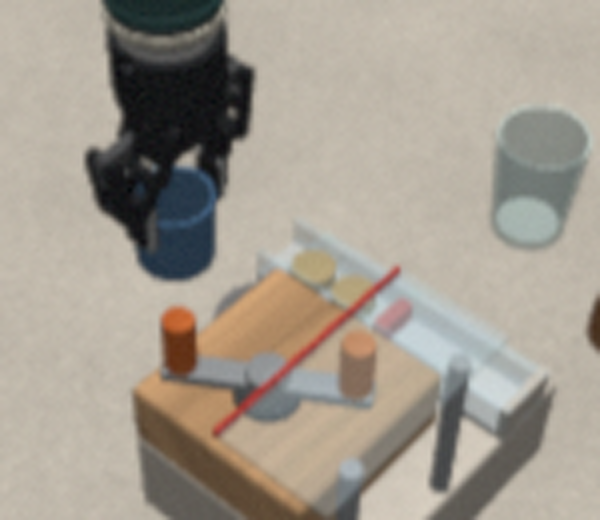

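The cup is upright, about 8 mm above the table and just in front of the mark. The way under the spout is clear, so I'll slide it in low.

```bash
python3 jog.py '[{"d":[0.01,0.0014,0.0045]},{"d":[0.0225,0,0]},{"d":[0.0225,0,0]},{"d":[0.02,0,0]},{}]'
python3 - <<'E'
from h import *
ex=np.array([np.cos(-.093),np.sin(-.093),0])
go(np.array([.507,.077,.0345])-.006*ex)
E
```

```text
time: 6.88
tool_pos: [0.5012, 0.0771, 0.0377]
tcp_rot: [-3.138, 0.147, -0.005]
wrist_force: [-0.2, 0.4, -2.5]
width: 0.706
grip_force: 44.9
t 6.875 tool d [-0.0002 -0.0005  0.0032] yaw_y -1.6646
```

```bash
python3 jog.py '[{"d":[0,0,0.0015]},{"d":[0,0,0.0015]},{}]'; python3 jog.py '[{"d":[0,0,0.001]},{}]'
```

```text
time: 7.25
tool_pos: [0.4976, 0.0771, 0.0342]
tcp_rot: [3.138, -0.146, -0.001]
wrist_force: [-2.8, -1.0, 4.2]
width: 0.714
grip_force: 45.3
time: 7.5
tool_pos: [0.4977, 0.0771, 0.0341]
tcp_rot: [3.138, -0.146, -0.002]
wrist_force: [-6.6, -1.7, 12.9]
width: 0.714
grip_force: 46.0
```

```bash
python3 jog.py '[{"d":[0,0,-0.001]},{},{},{}]' 0.95; python3 jog.py '[{},{"d":[0,0,-0.04]},{"d":[0,0,-0.05]},{"d":[0,0,-0.06]},{"d":[0,0,-0.06]}]'
python3 - <<'E'
from h import *
S,T=[bot.read_camera(n) for n in("scene","top")]
b1,a1=blob(S,CUP,proj("scene",[.5,.077,.03])[0],25);print(b1,a1)
cv2.imwrite("pics/g3.png",np.hstack([cv2.resize(S[120:250,170:320,::-1],None,fx=2.6,fy=2.6),cv2.resize(T[130:260,170:320,::-1],None,fx=2.6,fy=2.6)]))
go([.556,-.0695,.143])
E
```

```text
time: 8.0
tool_pos: [0.4983, 0.0771, 0.0336]
tcp_rot: [3.138, -0.146, -0.0]
wrist_force: [0.1, -0.3, 0.2]
width: 0.949
grip_force: 0.0
time: 8.62
tool_pos: [0.498, 0.0771, 0.2454]
tcp_rot: [3.138, -0.146, -0.001]
wrist_force: [1.1, 0.5, 0.2]
width: 0.953
grip_force: 0.0
[251.5 177.5 269.5 196.5] 173
t 8.725 tool d [0.0645 0.142  0.1101] yaw_y -1.664
```

View pics/g3.png

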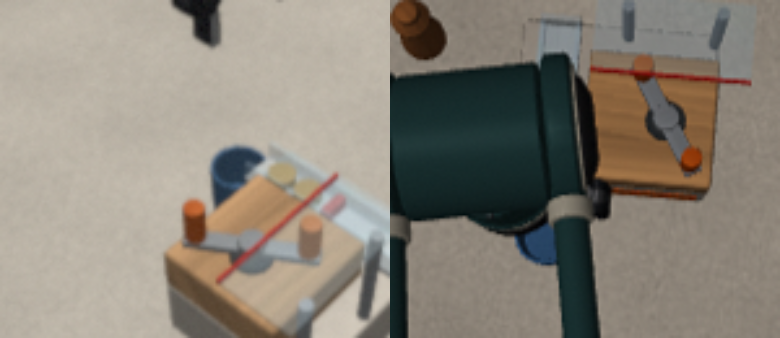

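The cup stands upright under the spout. Next is handle a; I'll measure the cup from the top camera once the arm has moved away.

```bash
python3 jog.py '[{"d":[0.02,0.045,0]},{"d":[0.02,0.045,0]},{"d":[0.0245,0.052,0]},{}]'
python3 - <<'E'
from h import *
S,T=[bot.read_camera(n) for n in("scene","top")]
for p in([.5,.077],[.495,.077],[.505,.077]):print(p,[np.r_[q.min(0),q.max(0)].round(1) for q in(proj(n,cyl(*p,0,.029,.031,.06)) for n in("scene","top"))])
for n,I_ in(("scene",S),("top",T)):
    try:print(n,blob(I_,CUP,proj(n,[.495,.077,.03])[0],25))
    except Exception as e:print(n,e)
cv2.imwrite("pics/g4.png",cv2.resize(T[130:260,190:320,::-1],None,fx=4,fy=4))
go([.556,-.0695,.143])
E
```

```text
time: 9.22
tool_pos: [0.5501, -0.0736, 0.243]
tcp_rot: [3.137, -0.153, -0.001]
wrist_force: [-0.2, 1.3, -0.0]
width: 0.95
grip_force: 0.0
[0.5, 0.077] [array([252.1, 176.2, 274.9, 206.7]), array([217.1, 206. , 240.5, 229.7])]
[0.495, 0.077] [array([250.6, 175.4, 273.4, 205.8]), array([217. , 207.8, 240.4, 231.5])]
[0.505, 0.077] [array([253.5, 177. , 276.4, 207.5]), array([217.1, 204.1, 240.5, 227.9])]
scene (array([251.5, 177.5, 269.5, 196.5]), np.int32(162))
top (array([217.5, 210.5, 240.5, 231.5]), np.int32(388))
t 9.325 tool d [ 0.0071 -0.0016  0.0999] yaw_y -1.6658
```

The cup stands about 12 mm short of the mark's centre. That is within tolerance, but a falling chocolate might hit the rim, so I'll nudge the cup forward about 10 mm with shut fingers from the front.

```bash
python3 jog.py '[{"d":[-0.045,-0.03,0]},{"d":[-0.045,-0.04,0]},{"d":[-0.03,-0.04,0]},{"d":[0,-0.04,0]},{}]' 0 20
python3 - <<'E'
from h import *
ex=np.array([np.cos(-.093),np.sin(-.093),0])
go(np.array([.507,.077,.02])-.070*ex)
E
```

```text
time: 9.95
tool_pos: [0.4426, 0.0935, 0.2438]
tcp_rot: [-3.138, 0.137, -0.0]
wrist_force: [-0.2, 0.3, 0.7]
width: -0.0
grip_force: 0.0
t 9.95 tool d [-0.0045  0.0106  0.2238] yaw_y -1.6581
```

```bash
python3 jog.py '[{"d":[-0.0045,0.0106,0.05]},{"d":[0,0,0.058]},{"d":[0,0,0.058]},{"d":[0,0,0.058]},{}]' 
python3 - <<'E'
from h import *
ex=np.array([np.cos(-.093),np.sin(-.093),0])
go(np.array([.507,.077,.02])-.044*ex)
S,T=[bot.read_camera(n) for n in("scene","top")]
print(blob(T,CUP,proj("top",[.495,.077,.03])[0],25))
cv2.imwrite("pics/g5.png",np.hstack([cv2.resize(S[120:250,170:320,::-1],None,fx=2.6,fy=2.6),cv2.resize(T[130:260,170:320,::-1],None,fx=2.6,fy=2.6)]))
E
```

```text
time: 10.58
tool_pos: [0.4324, 0.0793, 0.0153]
tcp_rot: [3.136, -0.146, -0.019]
wrist_force: [-0.3, -0.6, 0.2]
width: -0.003
grip_force: 0.0
t 10.575 tool d [ 0.0304 -0.0046 -0.0051] yaw_y -1.6635
(array([220.5, 210.5, 230.5, 213.5]), np.int32(18))
```

View pics/g5.png

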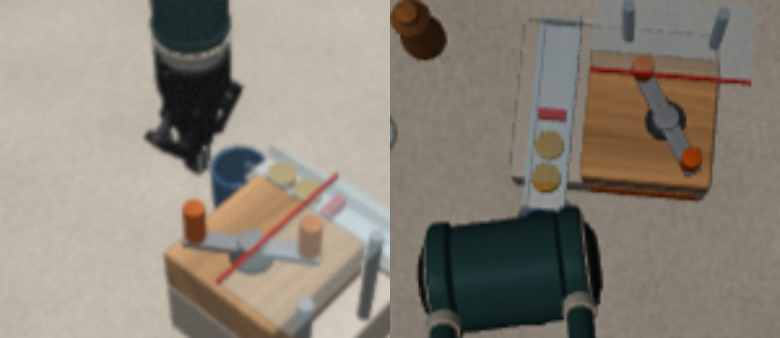

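The shut fingers stand just in front of the cup and are clear of the spout. I'll push slowly.

```bash
python3 jog.py '[{"d":[0.008,-0.003,-0.003]},{"d":[0.008,0,0]},{"d":[0.008,0,0]},{"d":[0.005,0,0]},{}]' 
python3 - <<'E'
from h import *
ex=np.array([np.cos(-.093),np.sin(-.093),0])
go(np.array([.507,.077,.02])-.042*ex)
S=bot.read_camera("scene");print(blob(S,CUP,proj("scene",[.5,.077,.03])[0],25))
E
```

```text
time: 11.3
tool_pos: [0.4685, 0.0804, 0.023]
tcp_rot: [-3.138, 0.147, -0.002]
wrist_force: [-0.3, -0.5, 0.4]
width: 0.001
grip_force: 0.0
t 11.3 tool d [-0.0033 -0.0002  0.003 ] yaw_y -1.6642
(array([255.5, 180.5, 264.5, 193.5]), np.int32(61))
```

```bash
python3 jog.py '[{"d":[-0.03,0,0]},{"d":[0,0,-0.055]},{"d":[0,0,-0.055]},{"d":[0,0,-0.055]},{"d":[0,0,-0.055]}]' 1.0 >/dev/null
python3 jog.py '[{"d":[0.03,0.04,0]},{"d":[0.04,0.05,0]},{"d":[0.04,0.05,0]},{}]'
python3 - <<'E'
from h import *
S,T=[bot.read_camera(n) for n in("scene","top")]
for p in([.5,.077],[.51,.077]):print(p,[np.r_[q.min(0),q.max(0)].round(1) for q in(proj(n,cyl(*p,0,.029,.031,.06)) for n in("scene","top"))])
for n,I_ in(("scene",S),("top",T)): print(n,blob(I_,CUP,proj(n,[.5,.077,.03])[0],25))
go([.556,-.0695,.143])
E
```

```text
time: 12.48
tool_pos: [0.5342, -0.0672, 0.2423]
tcp_rot: [3.137, -0.153, 0.001]
wrist_force: [-0.9, 0.3, 0.6]
width: 1.002
grip_force: 0.0
[0.5, 0.077] [array([252.1, 176.2, 274.9, 206.7]), array([217.1, 206. , 240.5, 229.7])]
[0.51, 0.077] [array([255. , 177.7, 278. , 208.3]), array([217.1, 202.3, 240.5, 226.2])]
scene (array([256.5, 180.5, 264.5, 193.5]), np.int32(51))
top (array([218.5, 206.5, 240.5, 225.5]), np.int32(280))
t 12.575 tool d [0.0243 0.0031 0.099 ] yaw_y -1.6657
```

The cup is now about +4 mm from the mark's centre, right under the spout edge. Now I'll grasp handle a.

```bash
python3 jog.py '[{"d":[0.0215,0.003,0.02]},{"d":[0,0,0.04]},{"d":[0,0,0.039]},{}]'; python3 jog.py '[{},{},{},{}]' 0 30
python3 - <<'E'
from h import *
go([.556,-.0695,.143])
def arc(a0,a1,n,sgn=1):
    # handle angle th clockwise from -x; tool axes: x=+disp x, y=-disp y ; pos x=-50cos, disp y=+50 sin -> tool y=-50 sin
    t=np.linspace(a0,a1,n+1);p=50*np.c_[-np.cos(t),-np.sin(t)];print(np.diff(p,axis=0).round(1).tolist())
arc(-.57,1.67,10);arc(-1.47,1.67,15)
E
```

```text
time: 13.08
tool_pos: [0.5497, -0.0667, 0.1401]
tcp_rot: [-3.137, 0.143, 0.013]
wrist_force: [-0.4, 0.8, -0.3]
width: 0.997
grip_force: 0.0
time: 13.58
tool_pos: [0.5545, -0.0689, 0.1452]
tcp_rot: [-3.138, 0.147, -0.004]
wrist_force: [0.1, 1.1, 3.3]
width: 0.222
grip_force: 29.8
t 13.575 tool d [0.0015 0.0005 0.0022] yaw_y -1.6642
[[-4.9, -10.0], [-2.6, -10.9], [-0.1, -11.2], [2.4, -10.9], [4.7, -10.1], [6.9, -8.8], [8.7, -7.1], [10.0, -5.0], [10.9, -2.6], [11.2, -0.1]]
[[-10.2, -2.1], [-9.6, -4.2], [-8.5, -6.1], [-7.0, -7.7], [-5.3, -9.0], [-3.3, -9.9], [-1.1, -10.4], [1.0, -10.4], [3.2, -10.0], [5.2, -9.1], [7.0, -7.8], [8.4, -6.2], [9.5, -4.3], [10.2, -2.2], [10.4, -0.1]]
```

The handle is gripped at 19 mm opening. Winding, first stroke.

```bash
python3 jog.py '[{"d":[-0.005,-0.010,0]},{"d":[-0.0026,-0.011,0]},{"d":[0,-0.011,0]},{"d":[0.0024,-0.011,0]},{"d":[0.0047,-0.010,0]}]'
python3 jog.py '[{"d":[0.007,-0.009,0]},{"d":[0.0087,-0.007,0]},{"d":[0.010,-0.005,0]},{"d":[0.011,-0.0026,0]},{}]'
cat >> h.py <<'E'
AX=np.array([.600,-.047]);EX=np.array([np.cos(-.093),np.sin(-.093)]);EY=np.array([-EX[1],EX[0]])
def th():
    s=bot.read_state();r=s["tool_pos"][:2]-AX;a,b=r@EX,r@EY
    print("t",s["time"],"rel",(a*1e3).round(1),(b*1e3).round(1),"R",np.hypot(a,b)*1e3,"th",np.arctan2(b,-a),"z",s["tool_pos"][2],"F",s["wrist_force"].round(1))
E
python3 -c "
from h import *
th()"
```

```text
time: 14.2
tool_pos: [0.5591, -0.0159, 0.1452]
tcp_rot: [3.137, -0.145, 0.005]
wrist_force: [2.0, -4.8, 5.5]
width: 0.225
grip_force: 29.9
time: 14.82
tool_pos: [0.5985, 0.0039, 0.1452]
tcp_rot: [3.137, -0.146, 0.005]
wrist_force: [2.5, -3.4, 5.5]
width: 0.222
grip_force: 30.0
t 14.825 rel -6.2 50.6 R 50.93424169894655 th 1.4479535741466647 z 0.1451633861047157 F [ 2.5 -3.4  5.5]
```

```bash
python3 jog.py '[{"d":[0.007,-0.0005,0]},{"d":[0.007,0.0005,0]},{}]'; python3 -c "
from h import *
th()"
python3 jog.py '[{},{},{},{"d":[0,0,-0.03]},{"d":[0,0,-0.03]}]' 1.0
python3 -c "
from h import *
th()"
```

```text
time: 15.2
tool_pos: [0.6114, 0.0024, 0.1451]
tcp_rot: [3.137, -0.146, 0.002]
wrist_force: [-0.6, -3.9, 7.1]
width: 0.223
grip_force: 30.2
t 15.2 rel 6.7 50.3 R 50.711540475687734 th 1.703696765045573 z 0.14510219756312442 F [-0.6 -3.9  7.1]
time: 15.82
tool_pos: [0.6099, 0.003, 0.2034]
tcp_rot: [-3.138, 0.146, 0.004]
wrist_force: [0.7, 0.2, 1.0]
width: 0.996
grip_force: 0.0
t 15.825 rel 5.3 50.7 R 51.001610821144354 th 1.6740324691575483 z 0.20335433380680895 F [0.7 0.2 1. ]
```

```bash
python3 jog.py '[{"d":[-0.006,0.05,0]},{"d":[-0.006,0.05,0]},{"d":[0,0,0.03]},{"d":[0,0,0.028]},{}]'
python3 -c "
from h import *
th()"
python3 jog.py '[{},{},{},{}]' 0 30
python3 -c "
from h import *
th()"
```

```text
time: 16.45
tool_pos: [0.5868, -0.0952, 0.1426]
tcp_rot: [-3.137, 0.147, 0.01]
wrist_force: [-0.0, 0.3, 0.2]
width: 0.995
grip_force: 0.0
t 16.45 rel -8.6 -49.2 R 49.968468270708414 th -1.3973060458528315 z 0.14264072792458438 F [-0.   0.3  0.2]
time: 16.95
tool_pos: [0.5902, -0.0951, 0.147]
tcp_rot: [-3.137, 0.147, -0.003]
wrist_force: [0.3, 1.6, 2.6]
width: 0.221
grip_force: 29.6
t 16.95 rel -5.3 -48.8 R 49.104543950654055 th -1.4627208390876758 z 0.14696738162321657 F [0.3 1.6 2.6]
```

```bash
python3 jog.py '[{"d":[-0.010,-0.002,0]},{"d":[-0.0096,-0.0042,0]},{"d":[-0.0085,-0.006,0]},{"d":[-0.007,-0.0077,0]},{"d":[-0.0053,-0.009,0]}]' >/dev/null
python3 jog.py '[{"d":[-0.0033,-0.010,0]},{"d":[-0.001,-0.0104,0]},{"d":[0.001,-0.0104,0]},{"d":[0.0032,-0.010,0]},{"d":[0.0052,-0.009,0]}]' >/dev/null
python3 -c "
from h import *
th()"
python3 jog.py '[{"d":[0.007,-0.0078,0]},{"d":[0.0084,-0.0062,0]},{"d":[0.0095,-0.0043,0]},{"d":[0.010,-0.002,0]},{"d":[0.010,0,0]}]' >/dev/null
python3 jog.py '[{}]'
python3 -c "
from h import *
th()"
```

```text
t 18.2 rel -39.8 27.8 R 48.58422753003329 th 0.6095475214857681 z 0.14696777191521893 F [ 2.7 -6.2  2. ]
time: 18.95
tool_pos: [0.6094, 0.0029, 0.1469]
tcp_rot: [-3.137, 0.146, -0.003]
wrist_force: [1.4, 1.7, 5.6]
width: 0.22
grip_force: 30.3
t 18.95 rel 4.7 50.6 R 50.81168530395709 th 1.6640472541410114 z 0.14693292279278677 F [1.4 1.7 5.6]
```

```bash
python3 jog.py '[{},{},{},{"d":[0,0,-0.03]},{"d":[0,0,-0.03]}]' 1.0 >/dev/null
python3 jog.py '[{"d":[-0.0045,0.05,0]},{"d":[-0.0045,0.05,0]},{"d":[0,0,0.03]},{"d":[0,0,0.028]},{}]' >/dev/null
python3 -c "
from h import *
th()"
python3 jog.py '[{},{},{},{}]' 0 30
python3 -c "
from h import *
th()"
```

```text
t 20.2 rel -8.1 -50.4 R 51.08236324531524 th -1.4120122955606185 z 0.14467199800121927 F [ 0.1 -0.3 -0.2]
time: 20.7
tool_pos: [0.5907, -0.0958, 0.149]
tcp_rot: [-3.136, 0.147, -0.003]
wrist_force: [-0.8, 3.7, 2.0]
width: 0.222
grip_force: 29.4
t 20.7 rel -4.7 -49.4 R 49.652011166559895 th -1.475509576311166 z 0.14902391842154125 F [-0.8  3.7  2. ]
```

```bash
python3 jog.py '[{"d":[-0.010,-0.002,0]},{"d":[-0.0096,-0.0042,0]},{"d":[-0.0085,-0.006,0]},{"d":[-0.007,-0.0077,0]},{"d":[-0.0053,-0.009,0]}]' >/dev/null
python3 jog.py '[{"d":[-0.0033,-0.010,0]},{"d":[-0.001,-0.0104,0]},{"d":[0.001,-0.0104,0]},{"d":[0.0032,-0.010,0]},{}]' >/dev/null
python3 jog.py '[{"d":[0.0052,-0.009,0]},{},{}]' 
python3 - <<'E'
from h import *
th()
S,T=[bot.read_camera(n) for n in("scene","top")]
cv2.imwrite("pics/g6.png",np.hstack([cv2.resize(S[140:230,200:320,::-1],None,fx=3.2,fy=3.2),cv2.resize(T[160:250,180:300,::-1],None,fx=3.2,fy=3.2)]))
E
```

```text
time: 22.32
tool_pos: [0.56, -0.0135, 0.1489]
tcp_rot: [-3.136, 0.146, 0.006]
wrist_force: [-5.0, 4.7, 12.0]
width: 0.222
grip_force: 30.6
t 22.325 rel -43.0 29.6 R 52.18298004112561 th 0.6038235326037732 z 0.14889016832870644 F [-5.   4.7 12. ]
```

View pics/g6.png

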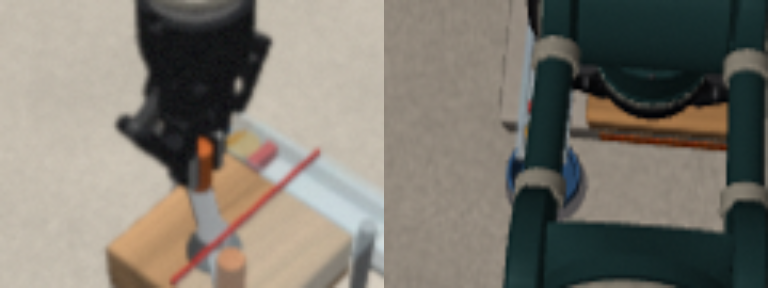

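One chocolate is left in the channel, so the first has dropped; the arm hides the inside of the cup. Winding on.

```bash
python3 jog.py '[{"d":[0.007,-0.0068,0]},{"d":[0.0084,-0.0062,0]},{"d":[0.0095,-0.0043,0]},{"d":[0.010,-0.002,0]},{"d":[0.010,0,0]}]' >/dev/null
python3 jog.py '[{}]'
python3 -c "
from h import *
th()"
python3 jog.py '[{},{},{},{"d":[0,0,-0.03]},{"d":[0,0,-0.03]}]' 1.0 >/dev/null
python3 jog.py '[{"d":[-0.0045,0.05,0]},{"d":[-0.0045,0.05,0]},{}]'
python3 - <<'E'
from h import *
th()
S,T=[bot.read_camera(n) for n in("scene","top")]
cv2.imwrite("pics/g7.png",np.hstack([cv2.resize(S[140:230,200:320,::-1],None,fx=3.2,fy=3.2),cv2.resize(T[160:250,180:300,::-1],None,fx=3.2,fy=3.2)]))
E
```

```text
time: 23.18
tool_pos: [0.6092, 0.0023, 0.1491]
tcp_rot: [-3.135, 0.146, -0.003]
wrist_force: [2.1, 7.9, 5.7]
width: 0.225
grip_force: 30.0
t 23.175 rel 4.6 49.9 R 50.154977869805386 th 1.6626174948387011 z 0.1490535692076095 F [2.1 7.9 5.7]
time: 24.18
tool_pos: [0.5893, -0.102, 0.2075]
tcp_rot: [3.137, -0.153, -0.002]
wrist_force: [0.2, 0.1, -0.4]
width: 0.996
grip_force: 0.0
t 24.175 rel -5.5 -55.7 R 55.99646949330866 th -1.471664065328044 z 0.2074858270505946 F [ 0.2  0.1 -0.4]
```

View pics/g7.png

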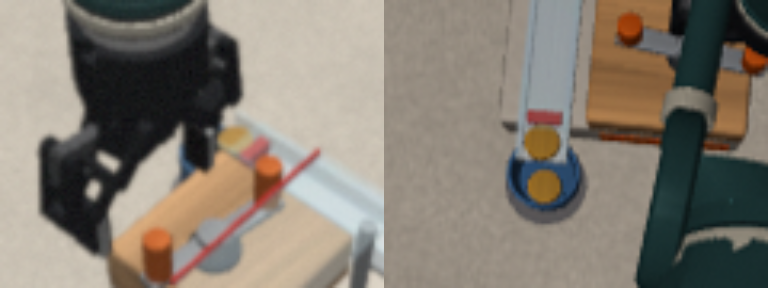

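The first chocolate lies in the cup (top crop (544,187)), and the second is at the channel's front. Now handle b for the last stroke.

```bash
python3 jog.py '[{"d":[0,0,0.03]},{"d":[0,0,0.03]},{},{}]'
python3 -c "
from h import *
th()"
python3 jog.py '[{},{},{},{}]' 0 30
python3 -c "
from h import *
th()"
```

```text
time: 24.78
tool_pos: [0.591, -0.0981, 0.1486]
tcp_rot: [-3.138, 0.145, -0.001]
wrist_force: [-0.4, -0.5, -0.1]
width: 0.996
grip_force: 0.0
t 24.775 rel -4.2 -51.7 R 51.89216548736253 th -1.490242261146354 z 0.1485936188960949 F [-0.4 -0.5 -0.1]
time: 25.28
tool_pos: [0.5913, -0.0957, 0.1489]
tcp_rot: [-3.132, 0.149, -0.003]
wrist_force: [0.7, 10.6, 1.2]
width: 0.221
grip_force: 29.9
t 25.275 rel -4.1 -49.3 R 49.432248892894926 th -1.4870680631339954 z 0.14890283044375718 F [ 0.7 10.6  1.2]
```

```bash
python3 jog.py '[{"d":[-0.010,-0.004,0]},{"d":[-0.0096,-0.0042,0]},{"d":[-0.0085,-0.006,0]},{"d":[-0.007,-0.0077,0]},{"d":[-0.0053,-0.009,0]}]' >/dev/null
python3 jog.py '[{"d":[-0.0033,-0.010,0]},{"d":[-0.001,-0.0104,0]},{"d":[0.001,-0.0104,0]},{"d":[0.0032,-0.010,0]},{"d":[0.0052,-0.009,0]}]' >/dev/null
python3 jog.py '[{"d":[0.007,-0.0078,0]},{"d":[0.0084,-0.0062,0]},{"d":[0.0095,-0.0043,0]},{"d":[0.010,-0.002,0]},{"d":[0.010,0,0]}]' >/dev/null
python3 jog.py '[{},{}]'
python3 -c "
from h import *
th()"
python3 jog.py '[{},{},{},{"d":[0,0,-0.04]},{"d":[0,0,-0.04]}]' 1.0 >/dev/null
python3 jog.py '[{"d":[-0.01,0.05,0]},{"d":[0,0.05,0]},{"d":[0,0.03,0]},{}]'
python3 - <<'E'
from h import *
S,T=[bot.read_camera(n) for n in("scene","top")]
print(blob(T,CUP,proj("top",[.511,.077,.03])[0],25))
cv2.imwrite("pics/g8.png",np.hstack([cv2.resize(S[140:230,200:320,::-1],None,fx=3.2,fy=3.2),cv2.resize(T[160:250,180:300,::-1],None,fx=3.2,fy=3.2)]))
go(np.array([.507,.077,.2])-.006*np.r_[EX,0]); go([.437,-.313,.2])
E
```

```text
time: 27.4
tool_pos: [0.6103, 0.0027, 0.149]
tcp_rot: [-3.136, 0.146, -0.002]
wrist_force: [2.1, 3.4, 5.9]
width: 0.223
grip_force: 30.6
t 27.4 rel 5.7 50.5 R 50.80679630171667 th 1.6828137553889468 z 0.14895310125843095 F [2.1 3.4 5.9]
time: 28.52
tool_pos: [0.5866, -0.1296, 0.2273]
tcp_rot: [3.138, -0.152, -0.002]
wrist_force: [0.2, 0.2, -0.8]
width: 0.999
grip_force: 0.0
(array([218.5, 206.5, 240.5, 225.5]), np.int32(170))
t 28.625 tool d [-0.1048 -0.196   0.0276] yaw_y -1.6651
t 28.625 tool d [-0.1318  0.1988  0.0273] yaw_y -1.6651
```

View pics/g8.png

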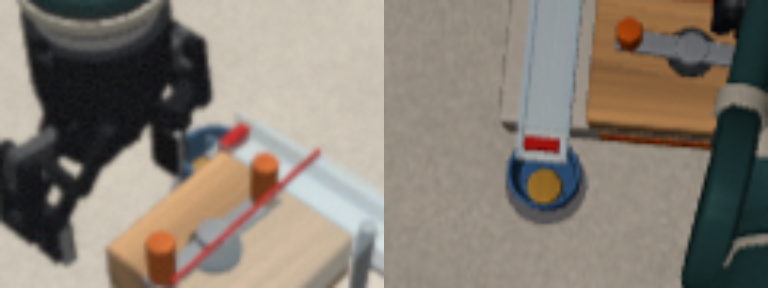

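Both chocolates are out of the channel and the cup hasn't moved. Now I'll fetch the cup from above with a high grip.

```bash
python3 jog.py '[{"d":[-0.03,-0.045,0]},{"d":[-0.03,-0.05,0]},{"d":[-0.025,-0.05,0]},{"d":[-0.018,-0.05,0]},{}]' >/dev/null
python3 jog.py '[{},{}]'
python3 - <<'E'
from h import *
go(np.array([.507,.077,.034])-.004*np.r_[EX,0])
E
```

```text
time: 29.5
tool_pos: [0.5032, 0.0754, 0.2277]
tcp_rot: [3.138, -0.147, -0.0]
wrist_force: [-0.2, -0.1, -1.1]
width: 0.998
grip_force: 0.0
t 29.5 tool d [-0.0004 -0.002   0.1937] yaw_y -1.6647
```

```bash
python3 jog.py '[{"d":[0,-0.002,0.05]},{"d":[0,0,0.05]},{"d":[0,0,0.05]},{"d":[0,0,0.025]},{}]'
python3 jog.py '[{"d":[0,0,0.018]},{}]'
python3 jog.py '[{},{},{},{}]' 0 40
```

```text
time: 30.12
tool_pos: [0.501, 0.0766, 0.0502]
tcp_rot: [3.137, -0.15, -0.009]
wrist_force: [-0.5, -0.2, -0.3]
width: 1.003
grip_force: 0.0
time: 30.38
tool_pos: [0.5029, 0.0777, 0.0344]
tcp_rot: [3.138, -0.147, -0.001]
wrist_force: [0.4, -0.5, -0.1]
width: 0.999
grip_force: 0.0
time: 30.88
tool_pos: [0.5041, 0.078, 0.0363]
tcp_rot: [3.138, -0.146, 0.003]
wrist_force: [-1.5, -2.0, 5.5]
width: 0.714
grip_force: 43.0
```

```bash
python3 jog.py '[{"d":[0,0,-0.004]},{"d":[-0.02,0,0]},{"d":[-0.03,0,0]},{"d":[-0.03,0,0]},{"d":[0,0,-0.03]}]'
python3 jog.py '[{"d":[0,0,-0.03]},{},{}]'
python3 - <<'E'
from h import *
T=bot.read_camera("top");S=bot.read_camera("scene");cv2.imwrite("pics/g9.png",cv2.resize(S[120:230,190:310,::-1],None,fx=4,fy=4))
go([.437,-.313,.1])
E
```

```text
time: 31.5
tool_pos: [0.417, 0.0852, 0.0656]
tcp_rot: [3.137, -0.145, -0.016]
wrist_force: [-0.4, 0.3, -2.1]
width: 0.714
grip_force: 44.4
time: 31.88
tool_pos: [0.4227, 0.0855, 0.098]
tcp_rot: [3.138, -0.146, -0.002]
wrist_force: [0.1, 0.8, -1.3]
width: 0.711
grip_force: 44.4
t 31.975 tool d [ 0.052   0.3952 -0.0027] yaw_y -1.664
```

```bash
python3 jog.py '[{"d":[0.003,0.03,0]},{"d":[0.005,0.04,0]},{"d":[0.005,0.04,0]},{"d":[0.005,0.04,0]},{"d":[0.005,0.04,0]}]' >/dev/null
python3 jog.py '[{"d":[0.005,0.04,0]},{"d":[0.005,0.04,0]},{"d":[0.005,0.04,0]},{"d":[0.005,0.04,0]},{"d":[0.003,0.03,0]}]' >/dev/null
python3 jog.py '[{"d":[0,0.015,0]},{},{}]'
python3 - <<'E'
from h import *
go(np.array([.437,-.313,.05])-.006*np.r_[EX,0])
S=bot.read_camera("scene");p=proj("scene",[.437,-.313,.08])[0]
try:print(p,blob(S,CUP,p,30))
except Exception as e:print(e)
for z in(.05,.06,.07):q=proj("scene",cyl(.437,-.313,z,.029,.031,.06));print(z,q.min(0),q.max(0))
v=cv2.cvtColor(S,cv2.COLOR_RGB2HSV)[...,:].astype(int);g=(v[...,0]>15)&(v[...,0]<30)&(v[...,1]>140);x,y=map(int,p);print("gold px",g[y-25:y+25,x-25:x+25].sum())
E
```

```text
time: 33.6
tool_pos: [0.432, -0.3107, 0.0981]
tcp_rot: [-3.137, 0.146, 0.002]
wrist_force: [0.7, 0.3, -1.8]
width: 0.712
grip_force: 44.6
t 33.6 tool d [-0.0008  0.0019  0.0481] yaw_y -1.6637
[133.79446404 272.37630311] (array([115.5, 251.5, 149.5, 286.5]), np.int32(614))
0.05 [114.68019411 252.90412401] [150.71184951 290.83188471]
0.06 [113.11868163 250.46477621] [149.6049829  288.79397112]
0.07 [111.5244959  247.97604219] [148.47656147 286.71523057]
gold px 94
```

```bash
python3 jog.py '[{"d":[0,0.0019,0.02]},{"d":[0,0,0.02]},{"d":[0,0,0.007]},{},{}]'
python3 jog.py '[{"d":[0,0,0.0015]},{"d":[0,0,0.0015]},{}]'
```

```text
time: 34.28
tool_pos: [0.433, -0.3141, 0.0527]
tcp_rot: [3.137, -0.146, 0.002]
wrist_force: [-1.4, -0.8, -1.7]
width: 0.713
grip_force: 44.6
time: 34.65
tool_pos: [0.4322, -0.3139, 0.0488]
tcp_rot: [-3.138, 0.146, 0.0]
wrist_force: [-0.8, -0.3, -2.5]
width: 0.717
grip_force: 44.6
```

```bash
python3 jog.py '[{"d":[0,0,0.0015]},{}]';python3 jog.py '[{"d":[0,0,0.001]},{}]'
```

```text
time: 34.9
tool_pos: [0.4321, -0.3138, 0.0471]
tcp_rot: [-3.138, 0.147, 0.0]
wrist_force: [0.4, 0.6, -1.2]
width: 0.71
grip_force: 44.6
time: 35.15
tool_pos: [0.4324, -0.314, 0.0464]
tcp_rot: [3.138, -0.146, 0.0]
wrist_force: [0.2, -0.5, -1.6]
width: 0.711
grip_force: 44.7
```

```bash
python3 jog.py '[{"d":[0,0,0.001]},{}]';python3 jog.py '[{"d":[0,0,0.001]},{}]'
```

```text
time: 35.4
tool_pos: [0.4325, -0.3141, 0.0463]
tcp_rot: [3.138, -0.146, 0.0]
wrist_force: [-2.6, 1.6, 5.7]
width: 0.709
grip_force: 45.2
time: 35.65
tool_pos: [0.4325, -0.3142, 0.0463]
tcp_rot: [3.138, -0.146, 0.0]
wrist_force: [-4.4, 2.4, 12.2]
width: 0.713
grip_force: 45.7
```

Touchdown on the board. I'll relax, release, and go up.

```bash
python3 jog.py '[{"d":[0,0,-0.0015]},{}]';python3 jog.py '[{},{},{},{}]' 1.0
python3 jog.py '[{"d":[0,0,-0.02]},{"d":[0,0,-0.05]},{"d":[0,0,-0.06]},{"d":[0,0,-0.06]},{}]'
python3 jog.py '[{"d":[0.05,0.05,0]},{"d":[0.05,0.05,0]},{"d":[0.05,0.05,0]},{},{}]'
python3 - <<'E'
from h import *
S,T=[bot.read_camera(n) for n in("scene","top")]
P=[.437,-.313,.04];bb={n:blob(I_,CUP,proj(n,P)[0],25)[0] for n,I_ in(("scene",S),("top",T))};print(bb,*fit(bb,.029,.031,.06,P))
for n,I_ in(("scene",S),("top",T)):
    v=cv2.cvtColor(I_,cv2.COLOR_RGB2HSV).astype(int);g=(v[...,0]>15)&(v[...,0]<30)&(v[...,1]>140);x,y=map(int,proj(n,P)[0]);print(n,"gold",g[y-15:y+15,x-15:x+15].sum(),"elsewhere top",g.sum())
E
```

```text
time: 35.9
tool_pos: [0.4326, -0.3141, 0.0463]
tcp_rot: [3.138, -0.146, 0.001]
wrist_force: [-1.5, 0.4, 4.0]
width: 0.716
grip_force: 45.1
time: 36.4
tool_pos: [0.4323, -0.3139, 0.0456]
tcp_rot: [-3.138, 0.146, 0.0]
wrist_force: [-0.5, 0.0, -0.9]
width: 1.0
grip_force: 0.0
time: 37.02
tool_pos: [0.4356, -0.3165, 0.2429]
tcp_rot: [3.131, -0.146, 0.016]
wrist_force: [-0.2, -0.4, -0.4]
width: 0.999
grip_force: 0.0
time: 37.65
tool_pos: [0.5512, -0.4576, 0.2334]
tcp_rot: [-3.136, 0.147, 0.005]
wrist_force: [0.4, 0.4, -0.2]
width: 0.999
grip_force: 0.0
{'scene': array([122.5, 264.5, 154.5, 298.5]), 'top': array([361.5, 227.5, 388.5, 250.5])} [ 0.4412 -0.3144  0.011 ] [-1.3 -1.1  1.1  1.4 -0.9 -0.3  0.2  0.4]
scene gold 92 elsewhere top 95
top gold 76 elsewhere top 77
```

```bash
python3 -c "
from workcell import bot
print(bot.finish_job())"
```

```text
the job is handed in; nothing more can be done
None
```

I handed the job in at about 38 s. The cup stands upright on the board, about 4 mm off centre, and the gripper is clear of it. Both chocolates dropped from the channel and no gold shows outside the cup, but I never saw the two apart inside it; the hand-in gave no verdict.

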